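Unbolt the tortoise carrier's lid

TASK

Unlock the lid of the blue tortoise carrier: press its red spring catch down with one fingertip and, while you keep it down, push the yellow bolt tab with the other finger until the bolt is fully open, away from its keeper. Only then let the catch spring back up, and take the hand away. Pick nothing up, and leave the pot and brush on the lid and the spray bottle and steel cup beside the carrier where they stand.

Things in the scene. Friction and masses are not known exactly. Their poses are not given: they have to be found in the camera images.
- carrier: Blue box with a grey lid, 250 x 330 mm, fixed to the counter; its lid's top face, bearing the lock, is 100 mm above the counter. Origin: centre of its underside, on the counter. z up; +y is the way the bolt slides open; x is across the bolt: the yellow tab lies on its +x side, the red catch on its -x side. Turned by up to 0.7 rad about the vertical.
- keeper (a point): Top centre of the dark steel keeper, 34 x 20 mm, 22 mm above the lid, at carrier x = 18, y = -148 mm, that holds the shut bolt's nose. The steel bolt rod, 12 mm thick, runs from it along carrier y at x = 18 mm; rod and its two guides end 18 mm above the lid. A base plate under the lock is 3 mm thick.
- catch_top (a point): Centre of the top face of the red spring catch, a level bar 26 mm (carrier x) by 90 mm (carrier y), at carrier x = -22, y = 0 mm, 34 mm above the lid when up. It goes straight down, level, wherever along it one presses, and a finger may slide along it while holding it down. The black housing round it ends 20 mm above the lid.
- catch (a joint): How far the red catch is pressed down: 0 = up, 0.010 m = fully down. A spring returns it: 3.2 N to start it, 7.2 N fully down. Its tooth blocks the bolt unless it is pressed more than 0.006 m. Let up halfway, it locks the bolt again halfway.
- tab_top (a point): Centre of the top edge of the bolt's upright yellow tab: 36 mm wide (carrier x), 8 mm thick (carrier y), reaching from 8 to 50 mm above the lid. With the bolt shut it is at carrier x = 50, y = 0 mm, and moves to +y with the bolt. Across the bolt it is 72 mm from the catch's centre line. On its -y side, where a finger pushes, only the 3 mm base plate or bare lid lies below.
- bolt (a joint): How far the bolt has slid open, towards carrier +y: 0 = shut, 0.034 m = fully open, at its stop. Friction 2 N. It must be at least 0.030 m open for the released catch to come up again and lock it open.
- pot_mid (a point): Centre of a small loose amber glass pot with a white cap, 40 mm wide and 40 mm high, on the lid near the carrier's corner at -x, +y. Leave alone.
- brush_grip (a point): Middle of the handle of a loose green toothbrush for cleaning shells, 160 mm long, 12 mm wide, up to 17 mm high, lying on the lid along its +x edge. Leave alone.
- spray_mid (a point): Centre of a loose white spray bottle, 54 mm wide, 130 mm high, on the counter beside the carrier. Leave alone.
- cup_mid (a point): Centre of a loose steel cup, 72 mm wide, 70 mm high, on the counter beside the carrier. Leave alone.

How it is judged (in metres and radians):
On the way, in this order (a step that is already met when the one before it is completed fails the run):
1. the red catch is pressed down by the fingers while the bolt is still shut (value of joint catch above 0.004 m and contact force between the fingers and catch above 0.5 N and value of joint bolt below 0.004 m), for 0.1 s.
2. the bolt is pushed open while the fingers still hold the catch down (value of joint catch above 0.005 m and contact force between the fingers and catch above 0.5 N and value of joint bolt above 0.029 m), for 0.1 s.
At the end, for the whole second after the job is handed in: The bolt is open by more than 29 mm of its 34 mm and the catch is up again (pressed by less than 2 mm); pot, brush, spray bottle and cup are each within 20 mm of where they began (value of joint bolt above 0.029 m and value of joint catch below 0.002 m and distance of each of pot_mid, brush_grip, spray_mid, cup_mid from where it was at the start of the episode below 0.02 m); the robot touches nothing.
It fails at once if the catch was let up while the bolt was only part of the way (value of joint bolt between 0.006 and 0.026 m and value of joint catch below 0.003 m).
It fails at once if the pot was moved or lifted (distance of pot_mid from where it was at the start of the episode above 0.02 m).
It fails at once if the brush was moved or lifted (distance of brush_grip from where it was at the start of the episode above 0.02 m).
It fails at once if the spray bottle was moved or lifted (distance of spray_mid from where it was at the start of the episode above 0.02 m).
It fails at once if the cup was moved or lifted (distance of cup_mid from where it was at the start of the episode above 0.02 m).
It also fails if it takes over 38 s, if anything falls off the work surface, if the arm or the gripper's body presses on something with over 40 N, if the wrist force passes 120 N, or if a joint passes its speed limit or range.

ROBOT

A 6-joint arm with a two-finger parallel gripper is mounted at the origin on the work surface. World frame = base frame: x ahead of the robot, y to its left, z up, the work surface at z = 0. Lengths are in m, angles in degrees, forces in N, time in s.
With the tool pointing down it reaches from about 0.35 to 0.875 m from the base axis. Payload 4.2 kg.
Tool frame: the origin (TCP) lies midway between the tips of the shut fingers; the grasp point (between the pads) lies 19 mm behind it; z points along the fingers, y is the direction in which the jaws open and shut (so a half turn about z gives the same grasp; the last joint's range is limited). The gripper opens to 87 mm and grips with 3 to 60 N. Pads are 19 mm wide; open, the fingers measure 117 mm over their backs; the gripper's body (75 mm by 190 mm) begins 51 mm behind the grasp point.
Start: joints at [81.394, 22.042, 0.453, 0, -68.411, -14.817], TCP at [0.248, 0.573, 0.223] pointing down, gripper open.
Joint ranges: [-179.83, 179.83], [-69.29, 118.12], [-61.27, 80.66], [-181.25, 117.63], [-171.15, -9.14], [-177.46, 177.46]. Speed limits (degrees/s): [159.86, 159.86, 180, 180, 180, 180].

INTERFACE

Orientations are given as a 3x3 rotation matrix whose columns are the frame's x, y, z axes.
In Python, from station import r gives the robot as it stands.
- The arm moves only by the tool play_rows, never from a script. Its argument "commands" is a list that holds one entry, the list of rows, each a list of 7 numbers: the shift along the world's x, y, z in m, then the turn, a rotation vector about the world's x, y, z in rad, then the closure, from 0 (fully open) to 1 (shut). A call has 1 to 5 rows; each row is the pose to reach, as a shift and turn from the pose commanded when the call began; what a row does not reach only later rows make up. A row lasts 1/10 s, in which the tool goes at most 50 mm and 8.59 degrees, less where a joint would pass 70% of its speed; a pose out of reach is approached as far as the arm can. A call with a gripper value outside its range is refused whole. The fingers move at their own pace and stop on an object; the grip force is fixed at half the most. Time passes only in rows, so rows that repeat a pose let the fingers close. It gives the time, the measured TCP pose, the force and the opening at its end, in the units of the state.
- r.sense(): the state, without advancing time (a new reading comes with each control period).
- r.capture(name): name is "scene" or "top"; returns a dict with "image" (384x512x3 uint8, red, green, blue), "range_z" (384x512 float32, m along the optical axis (not along the pixel's ray), 0 where there is no reading), "intrinsics" (3x3 intrinsics, pixels), "extrinsics" (4x4, takes a point from camera to world coordinates). Camera axes: x right, y up, looking along -z (the intrinsics and any distortion apply to the point x, -y, -z); pixel columns grow to the right and rows downward; lengths in m; the calibration is good to about 2 mm. A picture is of the moment at which its call begins.
- r.finish_job(): hands the job in, once; it reports no verdict.
The state is a dict: "time_s": time; "joints": joint angles; "joint_velocities": joint speeds; "effort": joint torques, N m; "tcp_pos": TCP position; "ee_rot": TCP orientation; "wrist_force": force on the tool from outside, world axes, zero at the start; "moment": the same for the moment, N m; "gripper_width": opening from 0.0 (shut) to 1.0 (fully open).
Only numpy, scipy, OpenCV 4.12 (cv2) and the standard library are available. Lean on these libraries where they do the work, as an engineer would, in place of code of your own. Each camera call takes 0.05 s, during which the arm holds its last target. There are 200 camera calls.

## Working session

There is one attempt and no reset: what is moved stays moved. The work goes in short steps, Python scripts to look and compute and a tool call to move; the robot and the scene stay as the last step left them, time stands still between calls to the robot, and variables do not carry over. Pictures are saved under pics/ and viewed, about 8 in all and at most 12, crops included, and the job is handed in when it is done.

Besides the shell and the picture viewer there is one more tool, called as name([rows], argument=value, ...), one row to a line, values as JSON. play_rows: Moves the arm, as the interface text tells. Its arguments: {"type":"object","properties":{"commands":{"type":"array","items":{"type":"array","items":{"type":"array","items":{"type":"number"}}}}},"required":["commands"]}

```bash
mkdir -p pics; cat > h.py <<'E'
import numpy as np, cv2
from station import r
def cap(n,f):
    c=r.capture(n); cv2.imwrite(f'pics/{f}.png',c['image'][:,:,::-1]); np.savez(f'pics/{f}.npz',**c); return c
def pts(c):
    K=c['intrinsics'];z=c['range_z'];v,u=np.mgrid[0:z.shape[0],0:z.shape[1]]
    P=np.stack([(u-K[0,2])/K[0,0]*z,-(v-K[1,2])/K[1,1]*z,-z],-1)
    E=c['extrinsics'];return P@E[:3,:3].T+E[:3,3]
E
python3 - <<'E'
from h import *
a=cap('top','t0');b=cap('scene','s0')
cv2.imwrite('pics/t0b.png',cv2.resize(a['image'][:,:,::-1],(800,600),interpolation=cv2.INTER_CUBIC))
for c in(a,b):print(c['intrinsics'],c['extrinsics'])
s=r.sense();print(s['tcp_pos'],s['ee_rot'],s['wrist_force'],s['gripper_width'])
E
```

```text
[[466.69109697   0.         259.84270791]
 [  0.         466.69109697 194.21329935]
 [  0.           0.           1.        ]] [[-0.02767493  0.97818992 -0.20586058  0.3667127 ]
 [-0.99961573 -0.02675628  0.00724555  0.05669951]
 [ 0.00157946  0.20598199  0.97855451  1.13433476]
 [ 0.          0.          0.          1.        ]]
[[367.25983844   0.         250.19192328]
 [  0.         367.25983844 188.73836839]
 [  0.           0.           1.        ]] [[-0.1036379  -0.71877861  0.68747109  1.27360592]
 [ 0.99453761 -0.06626283  0.08064847  0.12090531]
 [-0.01241461  0.69207409  0.7217197   0.80100248]
 [ 0.          0.          0.          1.        ]]
[0.24821835 0.57301207 0.22158845] [[ 9.17531521e-01 -3.97662463e-01 -6.88883728e-04]
 [-3.97663052e-01 -9.17529794e-01 -1.78147823e-03]
 [ 7.63556744e-05  1.90850603e-03 -9.99998176e-01]] [ 0.29552675 -0.7176522   0.59657601] 1.000414485895165
```

View pics/t0b.png

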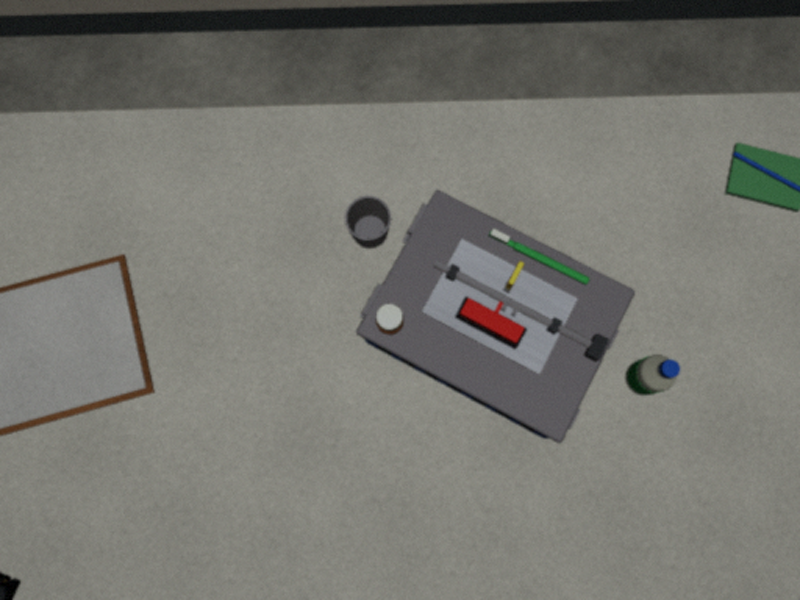

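View pics/s0.png

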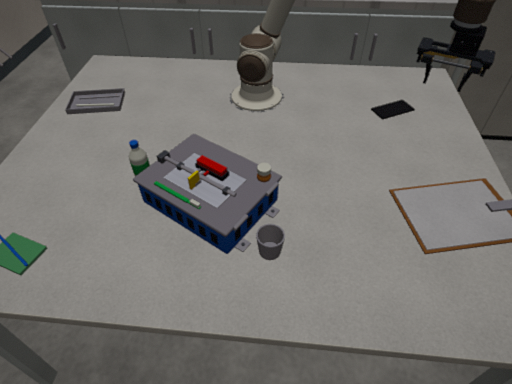

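The top view (800x600 enlargement) shows the catch at about (492,322), the tab at (516,273), the keeper at (597,347), the pot at (390,318) and the brush at (540,257). The spray bottle is at (655,373) and the cup at (369,222). The bolt opens toward the upper left. Next I'll measure these.

```bash
python3 - <<'E'
from h import *
for n in('t0','s0'):
    c=dict(np.load(f'pics/{n}.npz'));P=pts(c)
    h=cv2.cvtColor(c['image'],cv2.COLOR_RGB2HSV);H,S,V=h[...,0].astype(int),h[...,1],h[...,2]
    z=P[...,2]; rng=(np.abs(P[...,0]-.4)<.25)&(np.abs(P[...,1])<.3)
    top={}
    for k,m in dict(red=((H<6)|(H>174))&(S>150)&(V>80)&(z>.12),yel=(abs(H-27)<6)&(S>120)&(V>60)&(z>.12),green=(abs(H-60)<12)&(S>120)&(z>.1)).items():
        m=m&rng; q=P[m]; rect=cv2.minAreaRect(q[:,:2].astype(np.float32)*1000)
        print(n,k,len(q),q.mean(0).round(4),np.percentile(z[m],[5,50,95]).round(4),rect)
        if k=='yel':
            t=q[z[m]>.140];print('  toptab',len(t),t.mean(0).round(4))
    m=rng&(abs(z-.1)<.006); m=m.astype(np.uint8);m=cv2.morphologyEx(m,cv2.MORPH_OPEN,np.ones((3,3)))
    q=P[m>0];print(n,'lid',len(q),np.median(q[:,2]),cv2.minAreaRect(q[:,:2].astype(np.float32)*1000))
E
```

```text
t0 red 463 [ 0.5501 -0.0689  0.1363] [0.131  0.1343 0.1371] ((464.06634521484375, -33.25202941894531), (90.38360595703125, 249.21249389648438), 67.19762420654297)
t0 yel 53 [ 0.6125 -0.1034  0.1497] [0.1469 0.1499 0.1532] ((613.2330322265625, -103.73139953613281), (6.720460414886475, 35.97785949707031), 59.179664611816406)
  toptab 52 [ 0.6128 -0.1036  0.1501]
t0 green 169 [ 0.6264 -0.1741  0.1213] [0.1062 0.1092 0.1127] ((520.4260864257812, -51.88987731933594), (83.61018371582031, 366.99755859375), 41.92686462402344)
t0 lid 10531 0.10077762991056538 ((553.1951904296875, -107.64762878417969), (408.7292785644531, 250.02569580078125), 60.006187438964844)
s0 red 221 [ 0.5552 -0.0674  0.1338] [0.1312 0.1341 0.1358] ((553.3515014648438, -67.96131896972656), (88.98312377929688, 25.5670223236084), 59.767189025878906)
s0 yel 108 [ 0.6186 -0.103   0.1388] [0.124  0.1399 0.1512] ((617.5883178710938, -103.99517822265625), (9.16907787322998, 33.01116943359375), 59.04520034790039)
  toptab 53 [ 0.6179 -0.1034  0.1472]
s0 green 87 [ 0.6297 -0.1763  0.1081] [0.1042 0.1082 0.1109] ((612.3388671875, -113.6735610961914), (58.83793640136719, 195.79034423828125), 16.23493194580078)
s0 lid 4568 0.10070085974640974 ((572.069580078125, -76.35726928710938), (337.4908142089844, 252.3291778564453), 59.60694885253906)
```

The carrier origin is about (0.571, -0.079), with carrier y along (0.5, 0.866) and x along (0.866, -0.5). The tool needs to turn about -96.6° and move to about (0.573, -0.103), with the jaws 57 mm apart.

play_rows([
  [[0.02, -0.042, 0, 0, 0, -0.1, 0.34], [0.04, -0.084, 0, 0, 0, -0.2, 0.34], [0.06, -0.126, 0, 0, 0, -0.3, 0.34], [0.08, -0.168, 0, 0, 0, -0.4, 0.34], [0.1, -0.21, 0, 0, 0, -0.5, 0.34]],
])

```text
time_s: 0.6
tcp_pos: [0.3487, 0.3615, 0.2222]
ee_rot: [[0.612, -0.791, -0.0], [-0.791, -0.612, -0.001], [0.0, 0.001, -1.0]]
wrist_force: [1.7, -0.1, 0.0]
gripper_width: 0.686
```

play_rows([
  [[0.02, -0.042, 0, 0, 0, -0.1, 0.34], [0.04, -0.084, 0, 0, 0, -0.2, 0.34], [0.06, -0.126, 0, 0, 0, -0.3, 0.34], [0.08, -0.168, 0, 0, 0, -0.4, 0.34], [0.1, -0.21, 0, 0, 0, -0.5, 0.34]],
])

```text
time_s: 1.1
tcp_pos: [0.4486, 0.1516, 0.2225]
ee_rot: [[0.158, -0.988, -0.0], [-0.988, -0.158, 0.0], [-0.0, 0.0, -1.0]]
wrist_force: [0.5, 0.1, -0.4]
gripper_width: 0.664
```

play_rows([
  [[0.02, -0.042, 0, 0, 0, -0.1, 0.34], [0.04, -0.084, 0, 0, 0, -0.2, 0.34], [0.06, -0.126, 0, 0, 0, -0.3, 0.34], [0.08, -0.168, 0, 0, 0, -0.4, 0.34], [0.1, -0.21, 0, 0, 0, -0.5, 0.34]],
])

```text
time_s: 1.6
tcp_pos: [0.5487, -0.0584, 0.2222]
ee_rot: [[-0.336, -0.942, -0.001], [-0.942, 0.336, 0.0], [0.0, 0.001, -1.0]]
wrist_force: [1.6, 1.3, -0.2]
gripper_width: 0.662
```

play_rows([
  [[0.012, -0.023, -0.01, 0, 0, -0.09, 0.34], [0.025, -0.046, -0.03, 0, 0, -0.186, 0.34], [0.025, -0.046, -0.045, 0, 0, -0.186, 0.34], [0.025, -0.046, -0.045, 0, 0, -0.186, 0.34], [0.025, -0.046, -0.045, 0, 0, -0.186, 0.34]],
])

```text
time_s: 2.1
tcp_pos: [0.5733, -0.1025, 0.1774]
ee_rot: [[-0.5, -0.866, -0.001], [-0.866, 0.5, -0.0], [0.001, 0.001, -1.0]]
wrist_force: [-0.3, 0.7, -0.8]
gripper_width: 0.659
```

```bash
python3 - <<'E'
from h import *
a=cap('top','t1');b=cap('scene','s1')
x=cv2.resize(b['image'][120:245,110:290,::-1],(720,500),interpolation=cv2.INTER_CUBIC);cv2.imwrite('pics/s1b.png',x)
x=cv2.resize(a['image'][110:290,220:420,::-1],(666,600),interpolation=cv2.INTER_CUBIC);cv2.imwrite('pics/t1b.png',x)
s=r.sense();print(s['tcp_pos'],s['ee_rot'],s['wrist_force'],s['gripper_width'],s['joints'],s['time_s'])
E
```

```text
[ 0.57390101 -0.10206278  0.17868555] [[-4.99340238e-01 -8.66404017e-01  1.84567765e-03]
 [-8.66405636e-01  4.99340811e-01 -1.68985608e-04]
 [-7.75212364e-04 -1.68348683e-03 -9.99998282e-01]] [ 0.1835294  -0.58009616  0.42990205] 0.6560060959712379 [ 5.83806479e+00  1.98980830e+01 -9.44298163e+00  2.34128338e-02
 -6.05547212e+01 -3.58059632e+01] 2.2
```

View pics/s1b.png

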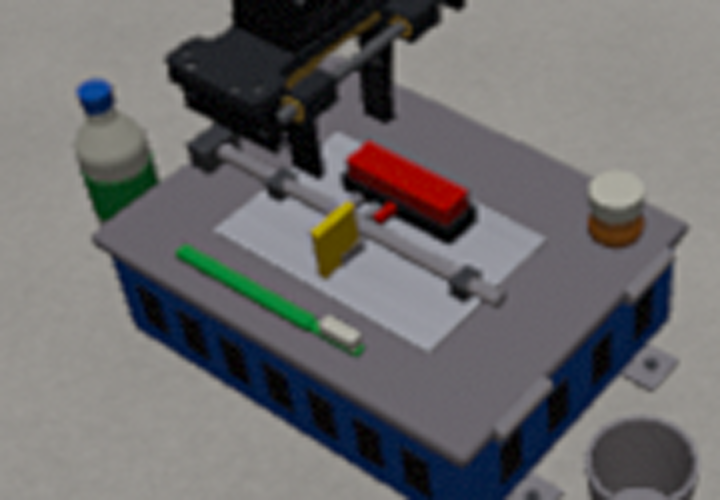

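The fingers hang about 45 mm above the lock, parallel to carrier x. In the crop the tips are at about (310,170) and (380,115), the tab at (335,240) and the catch at (410,180). I'll check the tip positions with range data.

```bash
python3 - <<'E'
from h import *
xh=np.array([.866,-.5,0]);yh=np.array([.5,.866,0]);C=np.array([.571,-.079,.1])
c=dict(np.load('pics/s1.npz'));P=pts(c)-C
L=np.stack([P@xh,P@yh,P[...,2]],-1)*1000
q=L[(abs(L[...,0])<120)&(abs(L[...,1])<100)&(L[...,2]>62)&(L[...,2]<105)]
for s in(1,-1):
    f=q[(q[:,0]-14)*s>0]
    print(len(f),f.min(0).round(1),f.max(0).round(1),np.median(f,0).round(1))
    low=f[f[:,2]<90];print(' low',len(low),np.percentile(low,[5,50,95],axis=0).round(1))
E
```

```text
61 [ 41.6 -28.4  78.1] [ 53.3  -5.1 104.2] [ 50.1 -11.   91. ]
 low 27 [[ 42.4 -27.   79.2]
 [ 50.1 -12.4  84.6]
 [ 51.1  -5.6  88.9]]
64 [-25.6 -25.7  78.4] [-13.9  -4.9 104.3] [-16.5 -12.5  90.7]
 low 29 [[-22.6 -24.4  79.6]
 [-16.4 -11.9  84.2]
 [-14.5  -5.8  89.3]]
```

play_rows([
  [[-0.004, -0.007, -0.01, 0, 0, 0, 0.34], [-0.004, -0.007, -0.025, 0, 0, 0, 0.34], [-0.004, -0.007, -0.036, 0, 0, 0, 0.34], [-0.004, -0.007, -0.04, 0, 0, 0, 0.34], [-0.004, -0.007, -0.04, 0, 0, 0, 0.34]],
])

```text
time_s: 2.7
tcp_pos: [0.569, -0.1095, 0.1369]
ee_rot: [[-0.5, -0.866, -0.001], [-0.866, 0.5, -0.0], [0.001, 0.001, -1.0]]
wrist_force: [0.5, -0.1, -0.2]
gripper_width: 0.661
```

play_rows([
  [[0, 0, -0.003, 0, 0, 0, 0.34], [0, 0, -0.006, 0, 0, 0, 0.34], [0, 0, -0.009, 0, 0, 0, 0.34], [0, 0, -0.009, 0, 0, 0, 0.34], [0, 0, -0.009, 0, 0, 0, 0.34]],
])

```text
time_s: 3.2
tcp_pos: [0.5701, -0.1095, 0.1294]
ee_rot: [[-0.5, -0.866, 0.002], [-0.866, 0.5, -0.0], [-0.001, -0.002, -1.0]]
wrist_force: [-0.1, 0.4, 5.0]
gripper_width: 0.66
```

Force 5 N means about 4.5 mm pressed. I'll press another 4 mm or so and look.

play_rows([
  [[0, 0, -0.002, 0, 0, 0, 0.34], [0, 0, -0.004, 0, 0, 0, 0.34], [0, 0, -0.0045, 0, 0, 0, 0.34], [0, 0, -0.0045, 0, 0, 0, 0.34]],
])

```text
time_s: 3.6
tcp_pos: [0.5701, -0.1095, 0.125]
ee_rot: [[-0.5, -0.866, 0.002], [-0.866, 0.5, -0.0], [-0.001, -0.002, -1.0]]
wrist_force: [0.1, 0.7, 7.2]
gripper_width: 0.662
```

```bash
python3 - <<'E'
from h import *
b=cap('scene','s2')
x=cv2.resize(b['image'][120:245,110:290,::-1],(720,500),interpolation=cv2.INTER_CUBIC);cv2.imwrite('pics/s2b.png',x)
s=r.sense();print(s['tcp_pos'],s['wrist_force'],s['time_s'])
E
```

```text
[ 0.57010734 -0.10951666  0.12504565] [-0.47084366  0.35499351  6.40657696] 3.65
```

View pics/s2b.png

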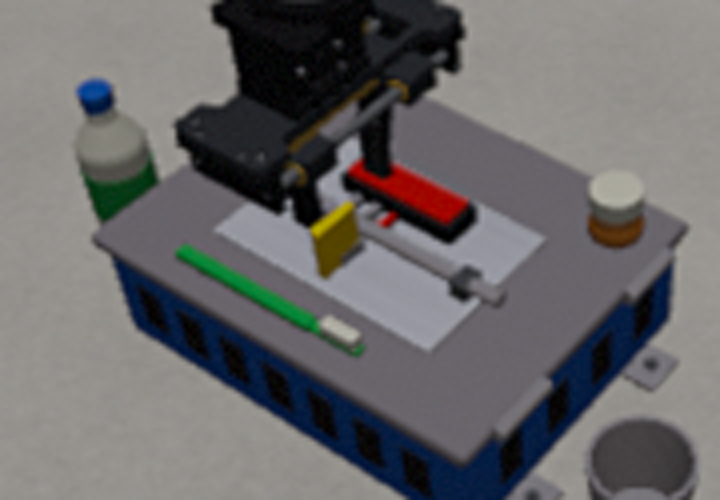

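The catch is down and level with its housing rim. The finger stands behind the tab at about (310,205). Now I slide along carrier +y.

play_rows([
  [[0.0025, 0.0043, 0, 0, 0, 0, 0.34], [0.005, 0.0087, 0, 0, 0, 0, 0.34], [0.0075, 0.013, 0, 0, 0, 0, 0.34], [0.01, 0.0173, 0, 0, 0, 0, 0.34], [0.0125, 0.0217, 0, 0, 0, 0, 0.34]],
])

```text
time_s: 4.15
tcp_pos: [0.5807, -0.09, 0.1249]
ee_rot: [[-0.5, -0.866, -0.003], [-0.866, 0.5, -0.004], [0.005, 0.001, -1.0]]
wrist_force: [-2.4, -8.4, 6.6]
gripper_width: 0.662
```

play_rows([
  [[0.001, 0.0017, 0, 0, 0, 0, 0.34], [0.002, 0.0035, 0, 0, 0, 0, 0.34], [0.003, 0.0052, 0, 0, 0, 0, 0.34]],
])

```text
time_s: 4.45
tcp_pos: [0.5836, -0.0849, 0.1249]
ee_rot: [[-0.5, -0.866, -0.003], [-0.866, 0.5, -0.003], [0.005, 0.001, -1.0]]
wrist_force: [-2.9, -6.5, 7.2]
gripper_width: 0.661
```

```bash
python3 - <<'E'
from h import *
b=cap('scene','s3')
x=cv2.resize(b['image'][120:245,110:290,::-1],(720,500),interpolation=cv2.INTER_CUBIC);cv2.imwrite('pics/s3b.png',x)
s=r.sense();print(s['tcp_pos'],s['wrist_force'],s['moment'],s['time_s'])
E
```

```text
[ 0.58377286 -0.08466133  0.1248732 ] [-2.80759818 -6.00009603  7.91773369] [-1.66921218  0.82830969  0.10155744] 4.5
```

View pics/s3b.png

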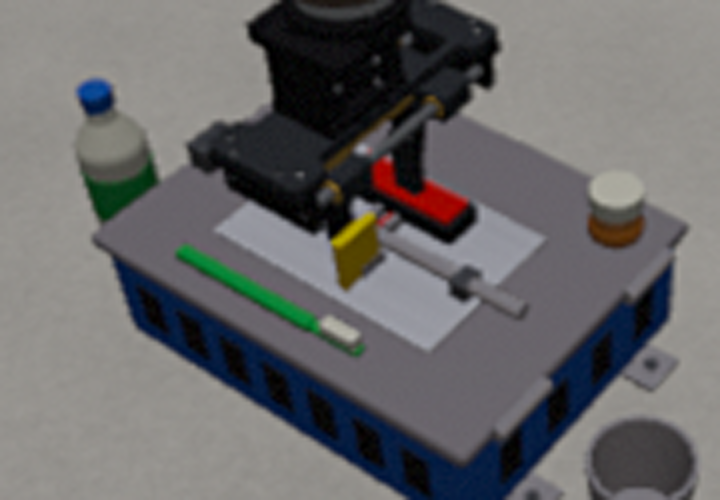

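The bolt is moving: the tab has gone from (335,240) to (357,250) and the catch is still down. I'll continue to the stop.

play_rows([
  [[0.0015, 0.0026, 0, 0, 0, 0, 0.34], [0.003, 0.0052, 0, 0, 0, 0, 0.34], [0.0045, 0.0078, 0, 0, 0, 0, 0.34], [0.006, 0.0104, 0, 0, 0, 0, 0.34], [0.006, 0.0104, 0, 0, 0, 0, 0.34]],
])

```text
time_s: 5.0
tcp_pos: [0.5898, -0.0742, 0.1249]
ee_rot: [[-0.5, -0.866, -0.003], [-0.866, 0.5, -0.003], [0.004, 0.001, -1.0]]
wrist_force: [-1.3, -5.3, 6.6]
gripper_width: 0.66
```

play_rows([
  [[0.001, 0.0017, 0, 0, 0, 0, 0.34], [0.002, 0.0035, 0, 0, 0, 0, 0.34], [0.003, 0.0052, 0, 0, 0, 0, 0.34], [0.003, 0.0052, 0, 0, 0, 0, 0.34]],
])

```text
time_s: 5.4
tcp_pos: [0.591, -0.072, 0.125]
ee_rot: [[-0.502, -0.865, -0.007], [-0.865, 0.502, -0.007], [0.01, 0.003, -1.0]]
wrist_force: [-4.8, -15.1, 8.7]
gripper_width: 0.662
```

It stalled at 16 N. I'll check the tab position before releasing.

```bash
python3 - <<'E'
from h import *
xh=np.array([.866,-.5,0]);yh=np.array([.5,.866,0]);C=np.array([.571,-.079,.1])
cap('scene','s4')
for n in('s0','s3','s4'):
    c=dict(np.load(f'pics/{n}.npz'));P=pts(c)-C
    L=np.stack([P@xh,P@yh,P[...,2]],-1)*1000
    h=cv2.cvtColor(c['image'],cv2.COLOR_RGB2HSV);H,S,V=[h[...,i].astype(int) for i in range(3)]
    ok=(abs(L[...,0])<120)&(abs(L[...,1])<100)&(L[...,2]>15)
    m=ok&(abs(H-27)<6)&(S>120)&(V>60); q=L[m]
    rd=L[ok&((H<6)|(H>174))&(S>150)&(V>80)]
    print(n,len(q),np.median(q,0).round(1),np.percentile(rd[:,2],[20,50,80]).round(1))
s=r.sense();print(s['tcp_pos'],s['wrist_force'])
E
```

```text
s0 120 [54.2  3.5 37.5] [32.3 34.1 34.9]
s3 132 [53.2 21.4 38.6] [22.9 24.5 25.9]
s4 132 [53.2 35.9 39.2] [23.1 25.  26.4]
[ 0.59102689 -0.07198061  0.12496408] [ -5.09236866 -14.64904694   8.40386039]
```

The tab has moved about 33 mm and is at its stop, with the catch still about 9–10 mm down. I'll ease the push slightly and then lift straight up.

play_rows([
  [[-0.001, -0.0017, 0, 0, 0, 0, 0.34], [-0.001, -0.0017, 0.005, 0, 0, 0, 0.34], [-0.001, -0.0017, 0.01, 0, 0, 0, 0.34], [-0.001, -0.0017, 0.015, 0, 0, 0, 0.34], [-0.004, -0.007, 0.018, 0, 0, 0, 0.34]],
])

```text
time_s: 5.95
tcp_pos: [0.5886, -0.0745, 0.1406]
ee_rot: [[-0.501, -0.865, -0.003], [-0.865, 0.501, -0.0], [0.002, 0.003, -1.0]]
wrist_force: [0.3, -0.6, -0.3]
gripper_width: 0.66
```

play_rows([
  [[-0.004, -0.007, 0.02, 0, 0, 0, 0.34], [-0.008, -0.014, 0.05, 0, 0, 0, 0.34], [-0.008, -0.014, 0.09, 0, 0, 0, 0.34], [-0.04, -0.014, 0.13, 0, 0, 0, 0.34], [-0.08, -0.014, 0.15, 0, 0, 0, 0.34]],
])

```text
time_s: 6.45
tcp_pos: [0.5114, -0.0881, 0.2947]
ee_rot: [[-0.5, -0.866, 0.005], [-0.866, 0.5, -0.0], [-0.003, -0.005, -1.0]]
wrist_force: [-0.1, 0.8, -0.1]
gripper_width: 0.663
```

play_rows([
  [[-0.04, 0.03, 0.01, 0, 0, 0, 0.34], [-0.06, 0.07, 0.01, 0, 0, 0, 0.34], [-0.06, 0.11, 0.01, 0, 0, 0, 0.34], [-0.06, 0.15, 0.01, 0, 0, 0, 0.34], [-0.06, 0.15, 0.01, 0, 0, 0, 0.34]],
])

```text
time_s: 6.95
tcp_pos: [0.4498, 0.0654, 0.3021]
ee_rot: [[-0.496, -0.869, 0.001], [-0.869, 0.496, 0.002], [-0.002, -0.0, -1.0]]
wrist_force: [-0.3, -0.3, 0.2]
gripper_width: 0.662
```

```bash
python3 - <<'E'
from h import *
xh=np.array([.866,-.5,0]);yh=np.array([.5,.866,0]);C=np.array([.571,-.079,.1])
b=cap('scene','s5')
x=cv2.resize(b['image'][120:270,110:310,::-1],(800,600),interpolation=cv2.INTER_CUBIC);cv2.imwrite('pics/s5b.png',x)
for n in('s0','s4','s5'):
    c=dict(np.load(f'pics/{n}.npz'));P=pts(c)-C
    L=np.stack([P@xh,P@yh,P[...,2]],-1)*1000
    h=cv2.cvtColor(c['image'],cv2.COLOR_RGB2HSV);H,S,V=[h[...,i].astype(int) for i in range(3)]
    ok=(abs(L[...,0])<120)&(abs(L[...,1])<100)&(L[...,2]>15)
    q=L[ok&(abs(H-27)<6)&(S>120)&(V>60)]
    rd=L[ok&((H<6)|(H>174))&(S>150)&(V>80)]
    print(n,len(q),np.median(q,0).round(1),np.percentile(rd[:,2],[20,50,80]).round(1))
s=r.sense();print(s['tcp_pos'],s['wrist_force'],s['time_s'])
E
```

```text
s0 120 [54.2  3.5 37.5] [32.3 34.1 34.9]
s4 132 [53.2 35.9 39.2] [23.1 25.  26.4]
s5 128 [53.  35.8 38.2] [32.4 33.8 34.9]
[0.44967293 0.06386994 0.30198678] [-0.13324143 -0.46912664  0.4090689 ] 7.0
```

View pics/s5b.png

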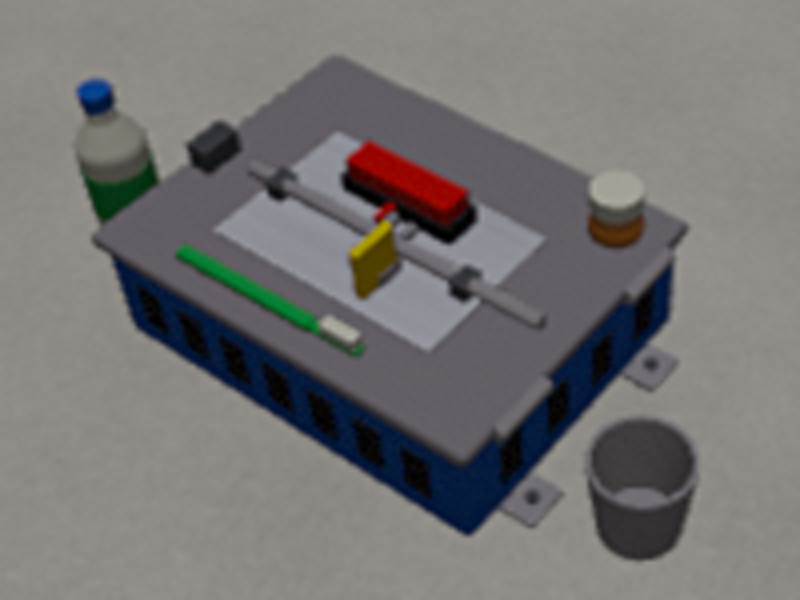

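The bolt has left the keeper (nose at (260,168), keeper at (213,147)), with the tab at (373,260). The catch is up at (410,180), and the loose items are where they were. Handing in.

```bash
python3 -c "
from station import r
r.finish_job()"
```

```text
the job is handed in; nothing more can be done
```

The lid is unlocked: the bolt is open and held there by the catch, and the hand is clear. I handed the job in at about 7 s of the 38 s allowed. It reports no verdict.

- **What I did:** One fingertip pressed the catch about 9 mm down. While it stayed down, the other finger pushed the tab along carrier +y until it stalled at about 16 N. I then lifted straight up and moved the hand away.
- **Bolt:** The images put the tab about 32 mm from where it began, against a 34 mm stop and the 29 mm needed. That measurement is good to about 2 mm. The stall and about 34 mm of finger travel after contact both point to it being at its stop.
- **Catch:** Its top face is back at 34 mm above the lid, as at the start.
- **Other items and hand:** The pot, brush, spray bottle and cup look unmoved in the last picture; I judged that by eye, not by measurement. The wrist force is back to about zero.
- **Disagreement:** The two cameras differed by 3–5 mm on where the lock was. I used the average and stayed about 8 mm further back from the tab, and the contact forces agreed with that.

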